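# Nest the ink bowls and put the lid back

## Robot

A 7-joint arm with a two-finger parallel gripper is mounted at the origin on the work surface. World frame = base frame: x ahead of the robot, y to its left, z up, the work surface at z = 0. Lengths are in mm, angles in rad, forces in N, time in s.
With the tool pointing down it reaches from about 400 to 875 mm from the base axis. Payload 6.5 kg.
Tool frame: the origin (TCP) lies midway between the tips of the shut fingers; the grasp point (between the pads) lies 19 mm behind it; z points along the fingers, y is the line along which they close (so a half turn about z gives the same grasp; the last joint's range is limited). The gripper opens to 85 mm and grips with 20 to 120 N. Pads are 22 mm wide; open, the fingers measure 114 mm over their backs; the gripper's body (76 mm by 85 mm) begins 54 mm behind the grasp point. The pads swing forward as they close: fully open they stand 13 mm farther back than shut.
Start: joints at [1.107, 0.536, -0.004, 1.538, 0.003, 1.067, -0.071], TCP at [251.799, -599.239, 231.29] pointing down, gripper open.
Joint ranges: [-2.7, 2.7], [-0.37, 2.16], [-1.27, 1.26], [0.24, 2.4], [-1.31, 4.45], [0.19, 1.91], [-2.76, 2.76]. Speed limits (rad/s): [2.39, 2.39, 3.14, 3.14, 3.14, 3.14, 3.14].

## Interface

Orientations are given as [roll, pitch, yaw] about the fixed x, y, z axes, in that order (R = Rz(yaw) Ry(pitch) Rx(roll)).
In Python, from station import observe, vision, robot gives the robot as it stands.
- The arm moves only by the tool carry_out, never from a script. Its argument "increments" is a list of rows, each a list of 3 entries, a list of its own where there are three numbers: the closure, from -1 (fully open) to 1 (shut), then the shift along the tool's x, y, z in units of 0.08 m (1.0 is 0.08 m), then the turn, a rotation vector about the tool's x, y, z in units of 180 degrees (1.0 is 180 degrees). In form: [[gripper, [tx, ty, tz], [ax, ay, az]], ...]. A call has 1 to 20 rows; each row is the pose to reach, as a shift and turn from the pose commanded when the call began, along the tool's axes at that moment, turning the shorter way round; what a row does not reach only later rows make up. A row lasts 1/10 s, in which the tool goes at most 50 mm and 8.59 degrees, less where a joint would pass 70% of its speed; a pose out of reach is approached as far as the arm can. A call with a number of a shift or a turn outside -1 to 1 is refused whole. A call with a gripper value outside its range is refused whole. The fingers move at their own pace and stop on an object; "squeeze" is the grip in N (left out, the last holds). Time passes only in rows, so rows that repeat a pose let the fingers close. It gives the time, the measured TCP pose, the force, the opening and the grip force at its end, in the units of the state.
- observe(): the state, without advancing time (a new reading comes with each control period).
- vision.capture(name): name is "scene" or "top" or "wrist"; returns a dict with "img" (420x560x3 uint8, red, green, blue), "fx", "fy", "cx", "cy" (pixels), "extrinsics" (4x4, takes a point from camera to world coordinates); the wrist camera has in their place "T_tool_cam" (4x4, takes a point from camera to tool coordinates, whose origin is the TCP and whose axes are the flange's). Camera axes: x right, y down, z forward; pixel columns grow to the right and rows downward; lengths in mm; the calibration is good to about 2 mm. A picture is of the moment at which its call begins: read the wrist's pose just before it. There is no depth.
- robot.job_done(): hands the job in; it is judged then, once.
The state is a dict: "clock": time; "joint_positions": joint angles; "dq": joint speeds; "effort": joint torques, N m; "tcp_pos": TCP position; "orientation": TCP orientation; "wrist_force": force on the tool from outside, world axes, zero at the start; "moment": the same for the moment, N m; "opening": opening from 0.0 (shut) to 1.0 (fully open); "finger_force": force on a finger pad.
Only numpy, scipy, OpenCV 4.12 (cv2) and the standard library are available. Lean on these libraries where they do the work, as an engineer would, in place of code of your own. Each camera call takes 0.05 s, during which the arm holds its last target. There are 200 camera calls.

## Task

Put the ink bowls away: lift the lid off the large bowl and lay it flat, underside down, on the round felt pad. Then stand the middle-sized bowl in the large one, next stand the small bowl in the middle-sized one, and last put the lid back so that it sits fully home on the large bowl. Set every piece down gently without dropping it, leave the large bowl where it stands, and do not disturb the other things on the desk.

Things in the scene. Friction and masses are not known exactly. Their poses are not given: they have to be found in the camera images.
- large_bowl: the large open bowl, 198 mm across, 92 mm high, 1.3 kg, standing on the desk with the lid on it at the start. Walls and floor 8 mm thick; outside radius 70 mm at the foot, 99 mm from 45 mm up to the rim (straight wall there, inside radius 91 mm). Grey stoneware like the other bowls. Origin at the centre of its underside, z up.
- medium_bowl: the middle-sized open bowl, 132 mm across, 66 mm high, about 0.4 kg. Walls and floor 8 mm thick; outside radius 48 mm at the foot, 66 mm from 36 mm up to the rim (straight wall, inside radius 58 mm). Standing in the large bowl its origin is 8 mm above that of the large bowl. Grey stoneware like the other bowls. Origin at the centre of its underside, z up.
- small_bowl: the small open bowl, 66 mm across, 50 mm high, about 0.17 kg. Walls and floor 8 mm thick; outside radius 26 mm at the foot, 33 mm from 15 mm up to the rim (straight wall, inside radius 25 mm). Standing in the middle-sized bowl its origin is 8 mm above that of the middle-sized bowl. Grey stoneware like the other bowls. Origin at the centre of its underside, z up.
- lid: round grey stoneware lid, about 0.55 kg. From below: a locating disc of radius 86 mm, 7 mm deep (fits inside the bowl's rim), a plate of radius 99 mm, 8 mm thick, a central upright knob 36 mm across, 26 mm high, its top 41 mm above the origin. Seated on the large bowl its origin is 85 mm above that of the large bowl. Origin at the centre of the locating disc's underside, z up.
- pad: round grey felt pad, 240 mm across, 3 mm thick, fixed on the desk. Origin at the centre of its underside, z up.
- paste_box: bystander, not to be moved: closed white porcelain box for seal paste, 70 mm across, 32 mm high, beyond the work area to the right of the middle. Origin at the centre of its underside, z up.
- seal: bystander, not to be moved: upright pale green stone seal, 30 x 30 x 65 mm, near the robot on its right. Origin at the centre of its underside, z up.
- ink_stick: bystander, not to be moved: black ink stick, 90 x 24 x 14 mm, lying near the robot on its left. Origin at the centre of its underside, z up.
- brush_rest: bystander, not to be moved: pale green three-peaked brush rest, 20 x 90 x 34 mm, lying beyond the work area to the left of the middle. Origin at the centre of its underside, z up.

How it is judged (in metres and radians):
On the way, in this order (a step that is already met when the one before it is completed fails the run):
1. the lid lies flat on the felt pad, let go (horizontal distance between lid and pad below 0.07 m and height (world z) of lid below 0.01 m and angle between lid's own z axis and vertical below 0.06 rad and contact force between the fingers and lid below 0.2 N and linear speed of lid below 0.02 m/s), for 0.2 s.
2. the middle-sized bowl stands in the large one, let go (horizontal distance between medium_bowl and large_bowl below 0.022 m and z of medium_bowl in the frame of large_bowl between 0.004 and 0.013 m and angle between medium_bowl's own z axis and vertical below 0.08 rad and contact force between the fingers and medium_bowl below 0.2 N and linear speed of medium_bowl below 0.02 m/s), for 0.2 s.
3. the small bowl stands in the middle-sized one, let go (horizontal distance between medium_bowl and large_bowl below 0.022 m and z of medium_bowl in the frame of large_bowl between 0.004 and 0.013 m and angle between each of medium_bowl, small_bowl's own z axis and vertical below 0.08 rad and horizontal distance between small_bowl and medium_bowl below 0.022 m and z of small_bowl in the frame of medium_bowl between 0.004 and 0.013 m and contact force between the fingers and small_bowl below 0.2 N and linear speed of small_bowl below 0.02 m/s), for 0.2 s.
At the end, for the whole second after the job is handed in: each smaller bowl stands on the floor of the next larger (centres within 22 mm, height 4 to 13 mm above, tilt under 0.08 rad); the lid is seated on the large bowl (centre within 10 mm, height within 4 mm, tilt under 0.04 rad); the large bowl stands level on the desk; all at rest (horizontal distance between medium_bowl and large_bowl below 0.022 m and z of medium_bowl in the frame of large_bowl between 0.004 and 0.013 m and angle between each of medium_bowl, small_bowl's own z axis and vertical below 0.08 rad and horizontal distance between small_bowl and medium_bowl below 0.022 m and z of small_bowl in the frame of medium_bowl between 0.004 and 0.013 m and horizontal distance between lid and large_bowl below 0.01 m and z of lid in the frame of large_bowl between 0.081 and 0.089 m and angle between lid's own z axis and vertical below 0.04 rad and height (world z) of large_bowl below 0.004 m and angle between large_bowl's own z axis and vertical below 0.03 rad and linear speed of each of large_bowl, medium_bowl, small_bowl, lid below 0.02 m/s); the robot touches nothing.
It fails at once if the large bowl is shifted by more than 50 mm (distance of large_bowl from where it was at the start of the episode above 0.05 m).
It fails at once if the lid or a bowl is dropped (falls freely by some 20 mm or more) ((linear speed of lid above 0.6 m/s and contact force between the fingers and lid below 0.01 N) or (linear speed of medium_bowl above 0.6 m/s and contact force between the fingers and medium_bowl below 0.01 N) or (linear speed of small_bowl above 0.6 m/s and contact force between the fingers and small_bowl below 0.01 N)).
It fails at once if a bystander is moved by more than 40 mm (distance of any of paste_box, seal, ink_stick, brush_rest from where it was at the start of the episode above 0.04 m).
It also fails if it takes over 72 s, if anything falls off the work surface, if the arm or the gripper's body presses on something with over 40 N, if the wrist force passes 120 N, or if a joint passes its speed limit or range.

## Working session

There is one attempt and no reset: what is moved stays moved. The work goes in short steps, Python scripts to look and compute and a tool call to move; the robot and the scene stay as the last step left them, time stands still between calls to the robot, and variables do not carry over. Pictures are saved under pics/ and viewed, at most 10 in all, crops included, and the job is handed in when it is done.

Besides the shell and the picture viewer there is one more tool, called after "Emit:" in YAML: its name, and indented under it one key for each argument. carry_out: Moves the arm, as the interface text tells. Shifts and turns lie within -1 to 1; 1 stands for 0.08 m of shift or 180 degrees of turn. Its arguments: {"type":"object","properties":{"increments":{"type":"array"},"squeeze":{"type":"number"}},"required":["increments"]}

```bash
mkdir -p pics; ls; python3 - <<'E'
from station import observe, vision, robot
import cv2, numpy as np, pickle
s=observe(); print(s)
for n in ("scene","top"):
    c=vision.capture(n); pickle.dump(c,open(n+".pkl","wb"))
    cv2.imwrite(f"pics/{n}0.png",cv2.resize(c["img"][:,:,::-1],(800,600),interpolation=cv2.INTER_CUBIC))
    print(n,c["fx"],c["fy"],c["cx"],c["cy"],np.round(c["extrinsics"],4).tolist())
E
```

```text
pics
{'clock': 0.0, 'joint_positions': array([ 1.10680061,  0.53715672, -0.00443642,  1.53889996,  0.00260424,
        1.06729589, -0.07118631]), 'dq': array([-1.42134741e-03,  3.59824914e-05,  7.57567838e-04,  3.44631632e-04,
       -1.45986373e-05, -2.20406337e-03, -7.93521043e-05]), 'effort': array([ 1.19746946e-03, -5.83408499e+01,  1.04959611e+00, -2.59111476e+01,
        1.24159499e-02,  9.38826328e-03,  9.40636284e-06]), 'tcp_pos': array([ 251.53125857, -598.65946336,  230.40877084]), 'orientation': array([-3.13984355e+00,  1.33492384e-04,  3.97881687e-01]), 'wrist_force': array([0.7520465 , 0.53828872, 0.55331267]), 'moment': array([-0.00381779,  0.06879185, -0.0358491 ]), 'finger_force': 0.0, 'opening': 1.0010699300130501}
scene 535.8230762370085 535.8230762370085 275.79676260228973 213.6649833200926 [[0.7716, 0.4564, -0.443, 1026.5541], [0.636, -0.5459, 0.5455, -558.1395], [0.0072, -0.7026, -0.7115, 837.1552], [0.0, 0.0, 0.0, 1.0]]
top 464.1749864850566 464.1749864850566 276.88433083157037 204.30236015399603 [[-0.0098, -0.9931, 0.1167, 459.0907], [-0.9999, 0.0109, 0.0083, 1.2778], [-0.0095, -0.1166, -0.9931, 1001.5412], [0.0, 0.0, 0.0, 1.0]]
```

View pics/top0.png

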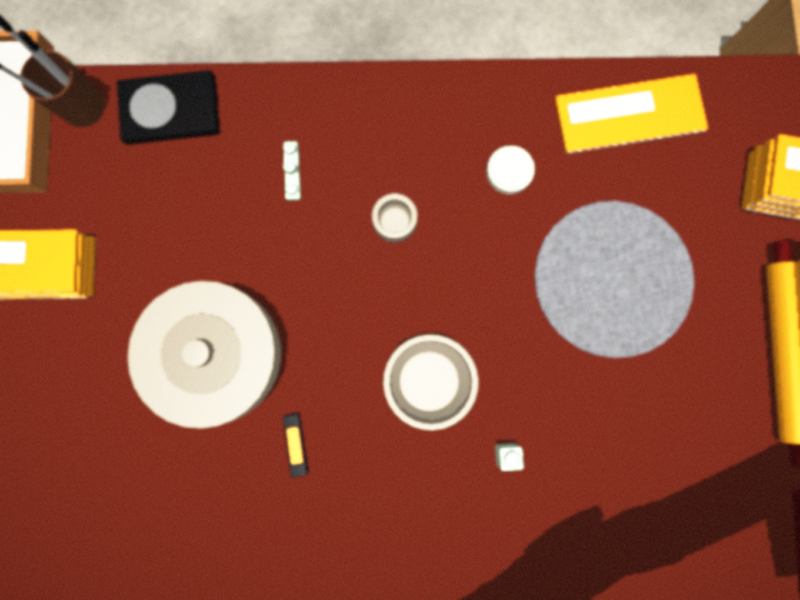

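View pics/scene0.png

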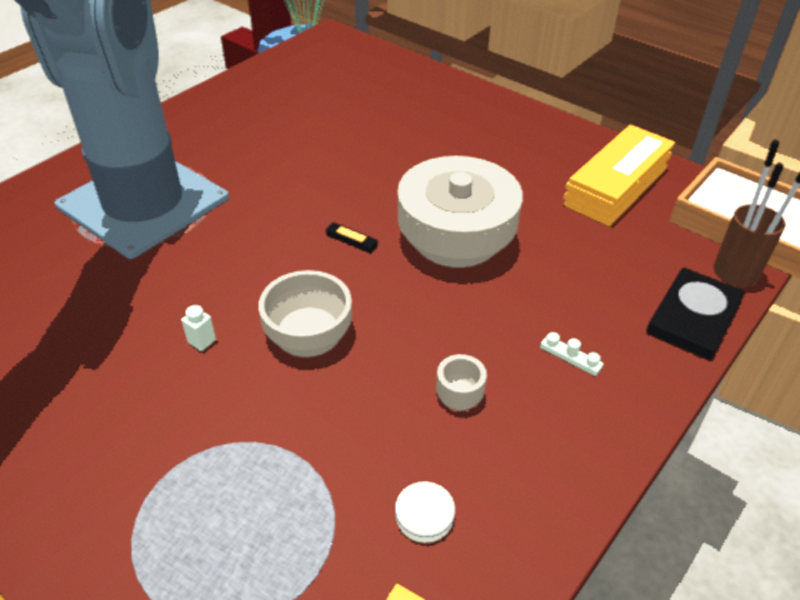

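The top view shows the lidded large bowl with its knob at (197,352), the middle bowl rim at (431,382), the small bowl rim at (395,217) and the pad at (614,279). In the scene view the same things are at (460,181), (305,309), (462,373) and (234,530). Pixels are in the enlarged 800x600 pictures.

```bash
cat > h.py <<'E'
import numpy as np, cv2, pickle
from scipy.spatial.transform import Rotation as R
def ray(c,uv,E=None):
    E=c["extrinsics"] if E is None else E
    d=E[:3,:3]@np.array([(uv[0]-c["cx"])/c["fx"],(uv[1]-c["cy"])/c["fy"],1.]); return E[:3,3],d/np.linalg.norm(d)
def tri(rs):
    A=sum(np.eye(3)-np.outer(d,d) for o,d in rs); b=sum((np.eye(3)-np.outer(d,d))@o for o,d in rs)
    p=np.linalg.solve(A,b); return p,[np.linalg.norm((np.eye(3)-np.outer(d,d))@(p-o)) for o,d in rs]
def plane(r,z): o,d=r; return o+d*(z-o[2])/d[2]
def proj(c,P,E=None):
    E=c["extrinsics"] if E is None else E
    q=(np.atleast_2d(P)-E[:3,3])@E[:3,:3]; return q[:,:2]/q[:,2:]*c["fx"]+[c["cx"],c["cy"]]
E
python3 - <<'E'
from h import *
t=pickle.load(open("top.pkl","rb"));s=pickle.load(open("scene.pkl","rb"));k=1.42857
P=dict(knob=((197,351.5),(460,181)),lidplate=((203.5,354),(459.5,193)),med=((431,382),(305.5,308)),small=((394.5,217),(461.5,373)),pad=((614.5,279.5),(234,530)))
for n,(a,b) in P.items():
    ra,rb=ray(t,np.array(a)/k),ray(s,np.array(b)/k); p,e=tri([ra,rb]); print(n,p.round(1),np.round(e,1))
# contour in top: red background vs. objects -> ellipse fits, back-projected on the height of the rim
hsv=cv2.cvtColor(t["img"],cv2.COLOR_RGB2HSV); m=((hsv[...,1]<110)&(hsv[...,2]>90)).astype(np.uint8)
cs,_=cv2.findContours(m,cv2.RETR_EXTERNAL,cv2.CHAIN_APPROX_NONE)
for c in cs:
    if cv2.contourArea(c)<200: continue
    (x,y),ax,an=cv2.fitEllipse(c); print(round(x*k),round(y*k),np.round(ax,1),[plane(ray(t,(x,y)),z).round(1)[:2].tolist() for z in (3,32,50,66,100)])
E
```

```text
knob [484.8 272.7 118.5] [1.4 1.4]
lidplate [483.5 272.7  93.9] [0.6 0.6]
med [441.4 -39.9  48.7] [0.1 0.1]
small [682.9   9.9  43.3] [0.1 0.1]
pad [ 593.4 -326.    -9.4] [0.2 0.2]
509 457 [19.5 21.9] [[330.6, -155.3], [334.3, -150.7], [336.7, -147.9], [338.7, -145.4], [343.1, -140.1]]
430 382 [66.2 67.2] [[441.1, -40.5], [441.7, -39.3], [442.0, -38.6], [442.3, -37.9], [442.9, -36.5]]
203 354 [102.  106.9] [[485.3, 300.4], [484.6, 291.8], [484.1, 286.4], [483.7, 281.6], [482.8, 271.4]]
12 252 [17.4 20.1] [[644.5, 598.2], [639.2, 580.8], [635.8, 570.1], [632.8, 560.5], [626.5, 540.2]]
614 279 [108.3 112.7] [[592.8, -321.2], [588.9, -311.8], [586.5, -306.0], [584.4, -300.8], [579.8, -289.8]]
394 217 [31.6 33.4] [[692.9, 10.9], [686.1, 10.6], [681.9, 10.4], [678.2, 10.3], [670.2, 9.9]]
510 169 [33.3 34.3] [[765.8, -169.3], [756.9, -164.3], [751.4, -161.3], [746.5, -158.5], [736.0, -152.7]]
291 171 [11.8 52.6] [[767.5, 169.7], [758.6, 164.8], [753.0, 161.8], [748.1, 159.1], [737.6, 153.4]]
610 107 [15.4 78.9] [[864.0, -328.7], [852.2, -319.2], [844.9, -313.2], [838.4, -307.9], [824.6, -296.7]]
152 105 [30.4 32.2] [[876.1, 390.0], [864.0, 378.7], [856.5, 371.7], [849.8, 365.4], [835.6, 352.2]]
318 61 [127.4 504.7] [[945.6, 128.7], [931.4, 125.0], [922.7, 122.7], [914.9, 120.7], [898.3, 116.3]]
```

Emit:
carry_out:
  increments:
    - [-1,[0.33,0,0],[0,0,0.042]]
    - [-1,[0.67,0,0],[0,0,0.084]]
    - [-1,[1,0,0],[0,0,0.1267]]
    - [-1,[1,0,0],[0,0,0.1267]]

```text
clock: 0.5
tcp_pos: [330.8, -565.1, 230.6]
orientation: [-3.139, -0.002, 0.004]
wrist_force: [0.4, -0.4, -0.3]
opening: 0.997
finger_force: 0.0
```

Emit:
carry_out:
  increments:
    - [-1,[0.33,-0.33,0],[0,0,0]]
    - [-1,[0.67,-0.67,0],[0,0,0]]
    - [-1,[1,-1,0],[0,0,0]]

```text
clock: 0.8
tcp_pos: [405.5, -487.6, 230.9]
orientation: [-3.141, 0.001, 0.0]
wrist_force: [0.3, 0.2, -0.5]
opening: 1.002
finger_force: 0.0
```

Emit:
carry_out:
  increments:
    - [-1,[0.33,-0.33,0],[0,0,0]]
    - [-1,[0.67,-0.67,0],[0,0,0]]
    - [-1,[1,-1,0],[0,0,0]]

```text
clock: 1.1
tcp_pos: [485.8, -407.5, 231.0]
orientation: [-3.142, 0.001, 0.001]
wrist_force: [-0.0, 0.4, -0.1]
opening: 0.998
finger_force: 0.0
```

Emit:
carry_out:
  increments:
    - [-1,[0,-0.5,0],[0,0,0]]
    - [-1,[0,-1,0],[0,0,0]]

```text
clock: 1.3
tcp_pos: [485.5, -327.2, 230.7]
orientation: [-3.142, 0.001, 0.001]
wrist_force: [0.3, 0.2, 0.8]
opening: 1.003
finger_force: 0.0
```

Emit:
carry_out:
  increments:
    - [-1,[0,-0.5,0],[0,0,0]]
    - [-1,[0,-1,0],[0,0,0]]

```text
clock: 1.5
tcp_pos: [484.8, -247.3, 231.0]
orientation: [3.141, 0.001, 0.001]
wrist_force: [0.2, -0.6, -0.1]
opening: 1.0
finger_force: 0.0
```

Emit:
carry_out:
  increments:
    - [-1,[0,-0.5,0],[0,0,0]]
    - [-1,[0,-1,0],[0,0,0]]
    - [-1,[0,-1,0],[0,0,0]]
    - [-1,[0,-1,0],[0,0,0]]

```text
clock: 1.9
tcp_pos: [485.4, -168.2, 231.3]
orientation: [3.141, 0.0, 0.002]
wrist_force: [-0.2, -0.4, 0.3]
opening: 0.994
finger_force: 0.0
```

```bash
cat > cap.py <<'E'
import sys; from h import *; from station import observe, vision
def cap(n):
    s=observe(); c=vision.capture("wrist"); T=np.eye(4); T[:3,:3]=R.from_euler("xyz",s["orientation"]).as_matrix(); T[:3,3]=s["tcp_pos"]
    c["extrinsics"]=T@c["T_tool_cam"]; c["tcp"]=s["tcp_pos"]; pickle.dump(c,open(n+".pkl","wb")); cv2.imwrite(f"pics/{n}.png",c["img"][:,:,::-1]); return c
if __name__=="__main__":
    c=cap(sys.argv[1]); print(c["tcp"].round(1),c["fx"],c["T_tool_cam"].round(3).tolist())
E
python3 cap.py w1
```

```text
[ 485.4 -168.2  231.3] 374.44913624926744 [[0.0, -0.946, -0.323, 83.436], [1.0, -0.0, 0.001, -0.578], [-0.001, -0.323, 0.946, -142.737], [0.0, 0.0, 0.0, 1.0]]
```

Emit:
carry_out:
  increments:
    - [-1,[0,-0.5,0],[0,0,0]]
    - [-1,[0,-1,0],[0,0,0]]
    - [-1,[0,-1,0],[0,0,0]]
    - [-1,[0,-1,0],[0,0,0]]

```text
clock: 2.35
tcp_pos: [485.7, -89.4, 231.2]
orientation: [3.141, 0.0, -0.0]
wrist_force: [0.4, -0.3, -0.4]
opening: 0.996
finger_force: 0.0
```

```bash
python3 cap.py w2; python3 -c "
import cv2,numpy as np
a=cv2.imread('pics/w1.png');b=cv2.imread('pics/w2.png');cv2.imwrite('pics/w12.png',cv2.resize(np.hstack([a,b]),(800,300)))"
```

```text
[485.7 -89.4 231.2] 374.44913624926744 [[0.0, -0.946, -0.323, 83.434], [1.0, -0.0, 0.001, -0.579], [-0.001, -0.323, 0.946, -142.737], [0.0, 0.0, 0.0, 1.0]]
```

View pics/w12.png

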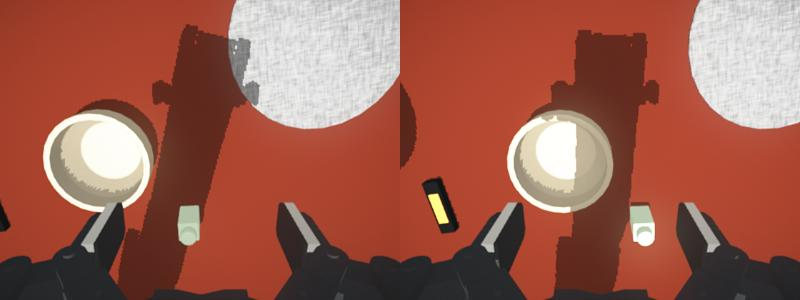

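Left view: middle bowl rim centred at about (97,161), with the pad top right. Right view: the bowl is at (560,161), with the seal and ink stick clear of it.

```bash
cat >> h.py <<'E'
from scipy.optimize import least_squares
def rimfit(cs,x0,r,smax=110,vmin=90,show=False):
    "fit circle centre (x,y,z), radius r, to outline of the non-red blob nearest the projected guess"
    rays=[]
    for c in cs:
        h=cv2.cvtColor(c["img"],cv2.COLOR_RGB2HSV); m=((h[...,1]<smax)&(h[...,2]>vmin)).astype(np.uint8)
        uv=proj(c,x0)[0]; k,_=cv2.findContours(m,cv2.RETR_EXTERNAL,cv2.CHAIN_APPROX_NONE)
        k=[q for q in k if cv2.contourArea(q)>150]
        k=max(k,key=lambda q:cv2.pointPolygonTest(q,tuple(map(float,uv)),True))[:,0].astype(float)
        k=k[(k[:,0]>2)&(k[:,0]<557)&(k[:,1]>2)&(k[:,1]<417)]
        rays+= [ray(c,p) for p in k]
    O=np.array([o for o,d in rays]);D=np.array([d for o,d in rays])
    def f(p):
        P=O+D*((p[2]-O[:,2])/D[:,2])[:,None]; return np.hypot(P[:,0]-p[0],P[:,1]-p[1])-r
    s=least_squares(f,x0,loss="soft_l1",f_scale=1.); return s.x.round(1),np.median(abs(s.fun)).round(2),len(O)
E
python3 - <<'E'
from h import *
L=lambda n:pickle.load(open(n+".pkl","rb"))
w1,w2,t=L("w1"),L("w2"),L("top")
for cs in ([w1],[w2],[w1,w2],[t],[w1,w2,t]): print("med",rimfit(cs,[442,-38,66],66))
print("small",rimfit([t],[682,10,50],33)); print("lid",rimfit([t],[483,272,100],99)); print("pad",rimfit([t],[593,-321,3],120),rimfit([t,w1,w2],[593,-321,3],120))
E
```

```text
med (array([450.2, -50.6,  83.2]), np.float64(2.27), 536)
med (array([446.5, -40.4,  69.4]), np.float64(1.04), 412)
med (array([447.1, -42.5,  71.9]), np.float64(1.54), 948)
med (array([442.9, -37.7,  70.1]), np.float64(0.41), 190)
med (array([444.2, -39.9,  66.8]), np.float64(1.24), 1138)
small (array([672.7,  10.1,  90.1]), np.float64(0.89), 93)
lid (array([483.5, 266.2, 119.1]), np.float64(1.4), 295)
pad (array([ 594.5, -321.1,    2.6]), np.float64(0.43), 313) (array([ 594.7, -322.8,    1.5]), np.float64(0.43), 939)
```

Emit:
carry_out:
  increments:
    - [-1,[0,-0.5,0],[0,0,0]]
    - [-1,[0,-1,0],[0,0,0]]

```text
clock: 2.6
tcp_pos: [486.1, -10.9, 231.2]
orientation: [3.14, -0.0, -0.007]
wrist_force: [-0.1, 1.5, -0.0]
opening: 1.0
finger_force: 0.0
```

Emit:
carry_out:
  increments:
    - [-1,[0,-0.5,0],[0,0,0]]
    - [-1,[0,-1,0],[0,0,0]]

```text
clock: 2.8
tcp_pos: [486.3, 70.6, 231.3]
orientation: [3.141, -0.0, -0.004]
wrist_force: [0.3, 0.0, 0.3]
opening: 0.998
finger_force: 0.0
```

Emit:
carry_out:
  increments:
    - [-1,[0,-0.5,0],[0,0,0]]
    - [-1,[0,-1,0],[0,0,0]]
    - [-1,[0,-1,0],[0,0,0]]
    - [-1,[0,-1,0],[0,0,0]]

```text
clock: 3.2
tcp_pos: [486.4, 150.4, 231.0]
orientation: [3.141, 0.0, -0.001]
wrist_force: [0.3, -0.4, 0.0]
opening: 1.002
finger_force: 0.0
```

```bash
python3 cap.py w3
```

```text
[486.4 150.4 231. ] 374.44913624926744 [[0.0, -0.946, -0.323, 83.434], [1.0, -0.0, 0.001, -0.579], [-0.001, -0.323, 0.946, -142.737], [0.0, 0.0, 0.0, 1.0]]
```

Emit:
carry_out:
  increments:
    - [-1,[0,-0.5,0],[0,0,0]]
    - [-1,[0,-1,0],[0,0,0]]
    - [-1,[0,-1,0],[0,0,0]]
    - [-1,[0,-1,0],[0,0,0]]

```text
clock: 3.65
tcp_pos: [486.4, 230.1, 231.0]
orientation: [3.14, 0.0, -0.002]
wrist_force: [0.4, -0.4, -0.6]
opening: 0.998
finger_force: 0.0
```

```bash
python3 cap.py w4; python3 -c "
import cv2,numpy as np
a=cv2.imread('pics/w3.png');b=cv2.imread('pics/w4.png');cv2.imwrite('pics/w34.png',cv2.resize(np.hstack([a,b]),(800,300)))"
```

```text
[486.4 230.1 231. ] 374.44913624926744 [[0.0, -0.946, -0.323, 83.433], [1.0, -0.0, 0.001, -0.579], [-0.001, -0.323, 0.946, -142.737], [0.0, 0.0, 0.0, 1.0]]
```

View pics/w34.png

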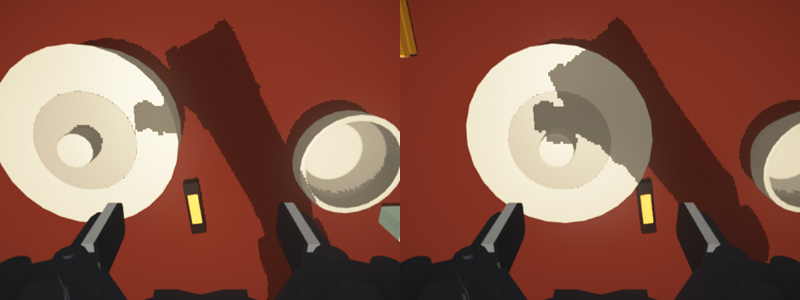

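In both wrist views the lid is fully clear. Its knob top is at (74,150) on the left and (157,151) on the right, in 0.714-scale pixels. The bowl's near-side wall biases the outline fit, so I'll use a cylinder silhouette instead.

```bash
sed -i 's/def rimfit(cs,x0,r,/def rimfit(cs,x0,r,drop,/; s/^    def f(p):/    def g(p,z):/; s/P=O+D\*((p\[2\]-O/P=O+D*((z-O/' h.py
sed -i 's/^    s=least_squares/    f=lambda p: np.minimum(g(p,p[2]),g(p,p[2]-drop)) if len(x0)>2 else 0\n    s=least_squares/' h.py
python3 - <<'E'
from h import *
L=lambda n:pickle.load(open(n+".pkl","rb"))
w1,w2,w3,w4,t=[L(n) for n in ("w1","w2","w3","w4","top")]
for cs in ([w2],[t],[w2,t]): print("med",rimfit(cs,[442,-38,66],66,30))
print("small",rimfit([t],[682,10,50],33,35))
for cs in ([t],[w3],[w4],[w4,w3],[w3,w4,t]): print("lid",rimfit(cs,[483,272,100],99,55))
a,b=ray(w3,(74.3*1.4,150.5*1.4)),ray(w4,(157*1.4,151*1.4)); print("knob",tri([a,b]))
print([plane(q,126)[:2].round(1) for q in (a,b)])
E
python3 - <<'E'
import cv2,numpy as np
a=cv2.imread('pics/w3.png')[170:255,55:155];b=cv2.imread('pics/w4.png')[170:255,170:270]
cv2.imwrite('pics/knob.png',cv2.resize(np.hstack([a,b]),(800,340),interpolation=cv2.INTER_CUBIC))
E
```

```text
med (array([441.7, -38.6,  62.9]), np.float64(0.22), 412)
med (array([442.9, -37.7,  70.1]), np.float64(0.41), 190)
med (array([442.2, -38.5,  63.5]), np.float64(0.36), 602)
small (array([689.2,  10.8,  33.8]), np.float64(0.48), 93)
lid (array([484.4, 276.6,  97.4]), np.float64(0.51), 295)
lid (array([484.4, 274.7,  99.2]), np.float64(0.37), 749)
lid (array([484.4, 274.2, 100. ]), np.float64(0.47), 863)
lid (array([484.4, 274.4,  99.7]), np.float64(0.43), 1612)
lid (array([484.5, 274.6,  99.8]), np.float64(0.54), 1907)
knob (array([486.18696024, 272.13573569, 129.93346061]), [np.float64(0.3112935716726074), np.float64(0.31129357167265564)])
[array([485.2, 274. ]), array([484.5, 272.8])]
```

View pics/knob.png

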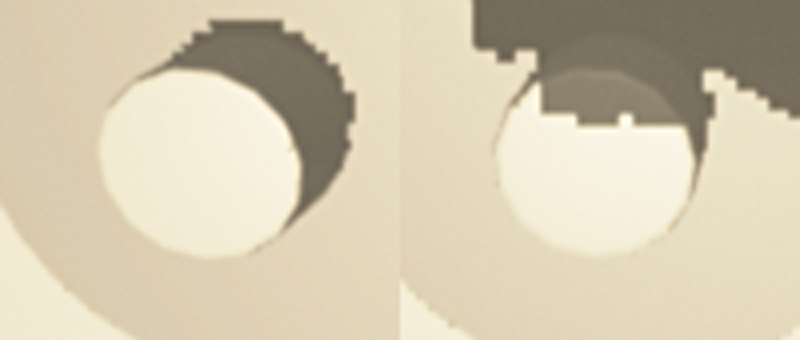

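The crops show the knob top's circle centre at (200,163) on the left and (595,160) on the right. That puts the knob at (484.5, 274), with its top at about z = 127 mm. Next I descend with the fingers open and grip it.

Emit:
carry_out:
  increments:
    - [-1,[-0.024,-0.3,0],[0,0,0]]
    - [-1,[-0.024,-0.55,0.3],[0,0,0]]
    - [-1,[-0.024,-0.55,0.7],[0,0,0]]
    - [-1,[-0.024,-0.55,1],[0,0,0]]

```text
clock: 4.1
tcp_pos: [484.3, 273.2, 149.8]
orientation: [3.14, 0.0, -0.003]
wrist_force: [-0.6, -0.7, -1.1]
opening: 0.996
finger_force: 0.0
```

Emit:
carry_out:
  increments:
    - [-1,[0,0,0.2],[0,0,0]]
    - [-1,[0,0,0.4],[0,0,0]]
    - [-1,[0,0,0.55],[0,0,0]]
    - [-1,[0,0,0.6],[0,0,0]]
    - [-1,[0,0,0.6],[0,0,0]]

```text
clock: 4.6
tcp_pos: [484.0, 274.6, 103.1]
orientation: [3.141, 0.0, -0.002]
wrist_force: [-0.6, 0.1, 0.1]
opening: 1.001
finger_force: 0.0
```

Emit:
carry_out:
  increments:
    - [1,[0,0,0],[0,0,0]]
    - [1,[0,0,0],[0,0,0]]
    - [1,[0,0,0],[0,0,0]]
    - [1,[0,0,0],[0,0,0]]
    - [1,[0,0,0],[0,0,0]]
    - [1,[0,0,0],[0,0,0]]
    - [1,[0,0,0],[0,0,0]]
    - [1,[0,0,0],[0,0,0]]
  squeeze: 80

```text
clock: 5.4
tcp_pos: [484.3, 275.0, 104.2]
orientation: [3.141, -0.001, -0.001]
wrist_force: [-0.7, -2.9, 8.8]
opening: 0.395
finger_force: 78.9
```

Emit:
carry_out:
  increments:
    - [1,[0,0,-0.04],[0,0,0]]
    - [1,[0,0,-0.1],[0,0,0]]
    - [1,[0,0,-0.2],[0,0,0]]
    - [1,[0,0,-0.35],[0,0,0]]
    - [1,[0,0,-0.55],[0,0,0]]
    - [1,[0,0,-0.75],[0,0,0]]
    - [1,[0,0,-0.92],[0,0,0]]
    - [1,[0,0,-1],[0,0,0]]
    - [1,[0,0,-1],[0,0,0]]

```text
clock: 6.3
tcp_pos: [484.4, 276.1, 184.4]
orientation: [-3.141, -0.002, -0.0]
wrist_force: [0.0, -1.1, -7.0]
opening: 0.39
finger_force: 80.1
```

```bash
python3 cap.py w5; python3 - <<'E'
from h import *; from station import vision
t=vision.capture("top"); a=cv2.resize(t["img"][:,:,::-1],(400,300)); b=cv2.resize(cv2.imread("pics/w5.png"),(400,300)); cv2.imwrite("pics/lift.png",np.hstack([a,b]))
E
```

```text
[484.4 276.1 184.4] 374.44913624926744 [[0.0, -0.946, -0.323, 83.434], [1.0, -0.0, 0.001, -0.579], [-0.001, -0.323, 0.946, -142.735], [0.0, 0.0, 0.0, 1.0]]
```

View pics/lift.png

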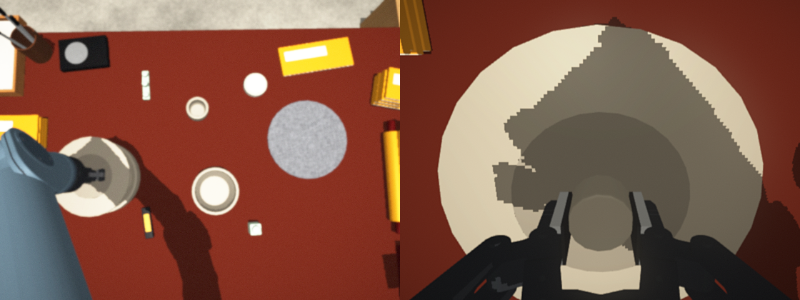

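The lid hangs level in the fingers, with the knob centred at (600,222) in the right view. Now I carry it to the pad.

Emit:
carry_out:
  increments:
    - [1,[0.02,0.15,0],[0,0,0]]
    - [1,[0.08,0.4,0],[0,0,0]]
    - [1,[0.12,0.66,0],[0,0,0]]
    - [1,[0.17,0.93,0],[0,0,0]]

```text
clock: 6.8
tcp_pos: [497.0, 199.3, 182.5]
orientation: [3.14, 0.002, -0.0]
wrist_force: [-0.0, 0.5, -6.2]
opening: 0.395
finger_force: 80.4
```

Emit:
carry_out:
  increments:
    - [1,[0.06,0.31,0],[0,0,0]]
    - [1,[0.12,0.62,0],[0,0,0]]
    - [1,[0.17,0.93,0],[0,0,0]]

```text
clock: 7.1
tcp_pos: [510.6, 124.6, 182.6]
orientation: [3.141, 0.001, -0.001]
wrist_force: [0.6, 0.4, -5.6]
opening: 0.394
finger_force: 80.4
```

Emit:
carry_out:
  increments:
    - [1,[0.06,0.31,0],[0,0,0]]
    - [1,[0.12,0.62,0],[0,0,0]]
    - [1,[0.17,0.93,0],[0,0,0]]

```text
clock: 7.4
tcp_pos: [524.0, 50.3, 182.6]
orientation: [3.141, 0.001, -0.001]
wrist_force: [0.3, -0.7, -6.3]
opening: 0.388
finger_force: 80.4
```

Emit:
carry_out:
  increments:
    - [1,[0.06,0.31,0],[0,0,0]]
    - [1,[0.12,0.62,0],[0,0,0]]
    - [1,[0.17,0.93,0],[0,0,0]]

```text
clock: 7.7
tcp_pos: [537.5, -24.0, 182.6]
orientation: [3.141, 0.001, -0.001]
wrist_force: [-0.9, 0.2, -6.5]
opening: 0.393
finger_force: 80.4
```

Emit:
carry_out:
  increments:
    - [1,[0.06,0.31,0],[0,0,0]]
    - [1,[0.12,0.62,0],[0,0,0]]
    - [1,[0.17,0.93,0],[0,0,0]]

```text
clock: 8.0
tcp_pos: [550.9, -98.3, 182.5]
orientation: [3.141, 0.002, -0.001]
wrist_force: [0.8, 0.2, -6.1]
opening: 0.396
finger_force: 80.4
```

Emit:
carry_out:
  increments:
    - [1,[0.06,0.31,0],[0,0,0]]
    - [1,[0.12,0.62,0],[0,0,0]]
    - [1,[0.17,0.93,0],[0,0,0]]

```text
clock: 8.3
tcp_pos: [564.3, -172.6, 182.4]
orientation: [3.142, 0.002, -0.001]
wrist_force: [0.6, 0.1, -5.7]
opening: 0.394
finger_force: 80.4
```

Emit:
carry_out:
  increments:
    - [1,[0.06,0.31,0],[0,0,0]]
    - [1,[0.12,0.62,0],[0,0,0]]
    - [1,[0.17,0.93,0],[0,0,0]]

```text
clock: 8.6
tcp_pos: [577.7, -246.9, 182.2]
orientation: [-3.141, 0.002, -0.001]
wrist_force: [0.4, -0.2, -7.0]
opening: 0.394
finger_force: 80.4
```

Emit:
carry_out:
  increments:
    - [1,[0.06,0.31,0],[0,0,0]]
    - [1,[0.12,0.6,0],[0,0,0]]
    - [1,[0.15,0.82,0],[0,0,0]]
    - [1,[0.17,0.93,0],[0,0,0]]
    - [1,[0.17,0.93,0],[0,0,0]]

```text
clock: 9.1
tcp_pos: [591.7, -321.0, 182.7]
orientation: [3.141, 0.001, -0.002]
wrist_force: [-0.5, -1.3, -5.5]
opening: 0.39
finger_force: 80.5
```

Emit:
carry_out:
  increments:
    - [1,[0,0,0.1],[0,0,0]]
    - [1,[0,0,0.3],[0,0,0]]
    - [1,[0,0,0.55],[0,0,0]]
    - [1,[0,0,0.8],[0,0,0]]
    - [1,[0,0,0.95],[0,0,0]]
    - [1,[0,0,1],[0,0,0]]
    - [1,[0,0,1],[0,0,0]]

```text
clock: 9.8
tcp_pos: [592.3, -318.8, 102.6]
orientation: [-3.141, 0.001, 0.0]
wrist_force: [0.4, 0.4, -6.3]
opening: 0.388
finger_force: 80.4
```

Emit:
carry_out:
  increments:
    - [1,[0,0,0.15],[0,0,0]]
    - [1,[0,0,0.35],[0,0,0]]
    - [1,[0,0,0.6],[0,0,0]]
    - [1,[0,0,0.8],[0,0,0]]
    - [1,[0,0,0.9],[0,0,0]]
    - [1,[0,0,0.92],[0,0,0]]

```text
clock: 10.4
tcp_pos: [591.6, -319.1, 28.1]
orientation: [-3.141, 0.002, -0.0]
wrist_force: [-0.3, 0.5, -6.7]
opening: 0.396
finger_force: 80.4
```

Emit:
carry_out:
  increments:
    - [1,[0,0,0.02],[0,0,0]]
    - [1,[0,0,0.04],[0,0,0]]
    - [1,[0,0,0.05],[0,0,0]]
    - [1,[0,0,0.06],[0,0,0]]
    - [1,[0,0,0.07],[0,0,0]]
    - [1,[0,0,0.08],[0,0,0]]
    - [1,[0,0,0.08],[0,0,0]]

```text
clock: 11.1
tcp_pos: [592.4, -319.5, 23.2]
orientation: [-3.142, 0.0, -0.0]
wrist_force: [0.1, 0.4, -6.5]
opening: 0.389
finger_force: 80.4
```

Emit:
carry_out:
  increments:
    - [1,[0,0,0.01],[0,0,0]]
    - [1,[0,0,0.02],[0,0,0]]
    - [1,[0,0,0.03],[0,0,0]]
    - [1,[0,0,0.03],[0,0,0]]

```text
clock: 11.5
tcp_pos: [592.6, -319.5, 22.3]
orientation: [3.141, 0.0, -0.0]
wrist_force: [-5.3, 2.2, 6.6]
opening: 0.395
finger_force: 82.0
```

Emit:
carry_out:
  increments:
    - [0.5,[0,0,0],[0,0,0]]
    - [0,[0,0,0],[0,0,0]]
    - [-1,[0,0,0],[0,0,0]]
    - [-1,[0,0,0],[0,0,0]]
    - [-1,[0,0,0],[0,0,0]]
    - [-1,[0,0,0],[0,0,0]]
    - [-1,[0,0,-0.1],[0,0,0]]
    - [-1,[0,0,-0.3],[0,0,0]]
    - [-1,[0,0,-0.65],[0,0,0]]
    - [-1,[0,0,-1],[0,0,0]]

```text
clock: 12.5
tcp_pos: [592.6, -319.6, 102.9]
orientation: [3.141, -0.0, -0.0]
wrist_force: [0.4, 0.7, 0.2]
opening: 1.001
finger_force: 0.0
```

Emit:
carry_out:
  increments:
    - [-1,[-0.2,-0.3,-0.1],[0,0,0]]
    - [-1,[-0.42,-0.6,-0.15],[0,0,0]]
    - [-1,[-0.63,-0.91,-0.15],[0,0,0]]

```text
clock: 12.8
tcp_pos: [542.5, -246.5, 115.4]
orientation: [3.14, -0.003, -0.001]
wrist_force: [0.7, 1.5, 0.1]
opening: 1.0
finger_force: 0.0
```

Emit:
carry_out:
  increments:
    - [-1,[-0.2,-0.3,-0.1],[0,0,0]]
    - [-1,[-0.42,-0.6,-0.15],[0,0,0]]
    - [-1,[-0.63,-0.91,-0.15],[0,0,0]]

```text
clock: 13.1
tcp_pos: [492.0, -173.4, 127.0]
orientation: [3.141, -0.003, -0.0]
wrist_force: [0.1, 0.0, -0.4]
opening: 0.999
finger_force: 0.0
```

Emit:
carry_out:
  increments:
    - [-1,[-0.2,-0.3,-0.1],[0,0,0]]
    - [-1,[-0.42,-0.6,-0.15],[0,0,0]]
    - [-1,[-0.63,-0.92,-0.15],[0,0,0]]
    - [-1,[-0.63,-0.92,-0.15],[0,0,0]]
    - [-1,[-0.63,-0.92,-0.15],[0,0,0]]

```text
clock: 13.6
tcp_pos: [442.1, -100.3, 138.1]
orientation: [3.141, -0.002, 0.001]
wrist_force: [0.7, -0.8, -0.8]
opening: 1.004
finger_force: 0.0
```

```bash
python3 cap.py w6; python3 - <<'E'
from h import *; from station import vision
t=vision.capture("top"); pickle.dump(t,open("top6.pkl","wb")); w=pickle.load(open("w6.pkl","rb"))
a=cv2.resize(t["img"][:,:,::-1],(400,300)); b=cv2.resize(cv2.imread("pics/w6.png"),(400,300)); cv2.imwrite("pics/m6.png",np.hstack([a,b]))
print(rimfit([t],[593,-320,18],99,4))
E
```

```text
[ 442.1 -100.3  138.1] 374.44913624926744 [[0.0, -0.946, -0.323, 83.435], [1.0, -0.0, 0.001, -0.579], [-0.001, -0.323, 0.946, -142.736], [0.0, 0.0, 0.0, 1.0]]
(array([ 406.4,  -82.5, 1005.5]), np.float64(0.0), 750)
```

View pics/m6.png

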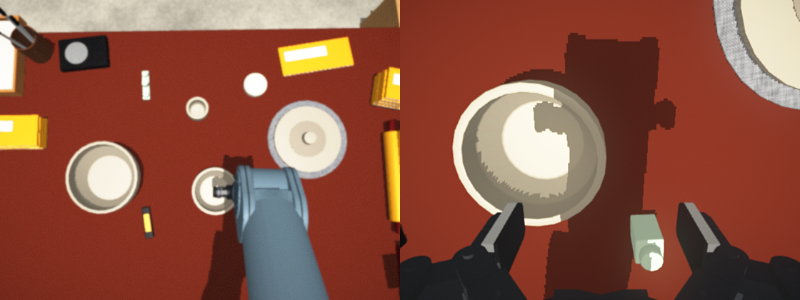

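The lid lies centred on the pad at (308,138) in the top view, and the large bowl is open at (104,177). In the wrist view the middle bowl is centred at (530,152) and the fingers straddle its wall.

```bash
python3 - <<'E'
from h import *
L=lambda n:pickle.load(open(n+".pkl","rb"))
w,t=L("w6"),L("top6")
def r2(c,x0,r,drop,z):  # xy at fixed rim height
    return rimfit([c],x0,r,drop)
print("med",rimfit([w],[442,-38,66],66,30)); print("large",rimfit([t],[484,274,92],99,47)); print("small",rimfit([t],[685,10,50],33,35))
# xy by fixed-height silhouettes
h=cv2.cvtColor(w["img"],cv2.COLOR_RGB2HSV); print(proj(w,[[442,-38,66],[442,-100.3,66],[442,28,66],[508,-38,66],[376,-38,66]]).round(0).tolist())
E
```

```text
med (array([442.3, -38.5,  64.1]), np.float64(0.31), 735)
large (array([484.4, 277.2,  85.9]), np.float64(0.53), 292)
small (array([689.2,  10.6,  33.8]), np.float64(0.54), 93)
[[180.0, 226.0], [281.0, 226.0], [72.0, 226.0], [170.0, 116.0], [188.0, 318.0]]
```

Emit:
carry_out:
  increments:
    - [-1,[0,0,0.2],[0,0,0]]
    - [-1,[0,0,0.6],[0,0,0]]
    - [-1,[0,0,1],[0,0,0]]

```text
clock: 14.0
tcp_pos: [443.0, -101.6, 56.6]
orientation: [3.141, -0.003, -0.002]
wrist_force: [0.1, -0.1, 0.4]
opening: 1.0
finger_force: 0.0
```

Emit:
carry_out:
  increments:
    - [-1,[0,0,0.12],[0,0,0]]
    - [-1,[0,0,0.21],[0,0,0]]
    - [-1,[0,0,0.21],[0,0,0]]
    - [0.5,[0,0,0.21],[0,0,0]]
    - [0.5,[0,0,0.21],[0,0,0]]
    - [0.5,[0,0,0.21],[0,0,0]]
    - [0.7,[0,0,0.21],[0,0,0]]
    - [0.8,[0,0,0.21],[0,0,0]]
    - [1,[0,0,0.21],[0,0,0]]
    - [1,[0,0,0.21],[0,0,0]]
    - [1,[0,0,0.21],[0,0,0]]
    - [1,[0,0,0.21],[0,0,0]]
  squeeze: 90

```text
clock: 15.2
tcp_pos: [442.0, -100.3, 40.5]
orientation: [3.141, -0.001, -0.0]
wrist_force: [-0.1, -0.7, 5.3]
opening: 0.088
finger_force: 91.2
```

Emit:
carry_out:
  increments:
    - [1,[0,0,-0.04],[0,0,0]]
    - [1,[0,0,-0.1],[0,0,0]]
    - [1,[0,0,-0.25],[0,0,0]]
    - [1,[0,0,-0.5],[0,0,0]]
    - [1,[0,0,-0.75],[0,0,0]]
    - [1,[0,0,-1],[0,0,0]]

```text
clock: 15.8
tcp_pos: [440.9, -100.3, 121.4]
orientation: [3.142, 0.0, -0.0]
wrist_force: [0.1, 0.4, -4.0]
opening: 0.086
finger_force: 91.0
```

Emit:
carry_out:
  increments:
    - [1,[0,0,-0.25],[0,0,0]]
    - [1,[0,0,-0.45],[0,0,0]]
    - [1,[0,0,-0.5],[0,0,0]]
    - [1,[0,0,-0.5],[0,0,0]]

```text
clock: 16.2
tcp_pos: [441.4, -100.4, 160.7]
orientation: [3.141, -0.001, -0.0]
wrist_force: [0.1, -0.6, -3.5]
opening: 0.088
finger_force: 90.9
```

Emit:
carry_out:
  increments:
    - [1,[0,-0.1,0],[0,0,0]]
    - [1,[0.04,-0.3,0],[0,0,0]]
    - [1,[0.08,-0.64,0],[0,0,0]]
    - [1,[0.133,-0.99,0],[0,0,0]]

```text
clock: 16.6
tcp_pos: [451.0, -19.9, 159.1]
orientation: [-3.142, 0.002, -0.001]
wrist_force: [0.8, 0.6, -3.5]
opening: 0.086
finger_force: 91.0
```

Emit:
carry_out:
  increments:
    - [1,[0.04,-0.33,0],[0,0,0]]
    - [1,[0.08,-0.66,0],[0,0,0]]
    - [1,[0.133,-0.99,0],[0,0,0]]

```text
clock: 16.9
tcp_pos: [461.4, 59.7, 159.0]
orientation: [3.141, 0.003, 0.0]
wrist_force: [0.0, -0.3, -3.7]
opening: 0.089
finger_force: 91.0
```

Emit:
carry_out:
  increments:
    - [1,[0.04,-0.33,0],[0,0,0]]
    - [1,[0.08,-0.66,0],[0,0,0]]
    - [1,[0.133,-0.99,0],[0,0,0]]

```text
clock: 17.2
tcp_pos: [471.9, 138.8, 158.9]
orientation: [3.141, 0.003, 0.001]
wrist_force: [1.3, 0.4, -3.2]
opening: 0.085
finger_force: 91.0
```

Emit:
carry_out:
  increments:
    - [1,[0.04,-0.33,0],[0,0,0]]
    - [1,[0.08,-0.64,0],[0,0,0]]
    - [1,[0.11,-0.87,0],[0,0,0]]
    - [1,[0.133,-0.99,0],[0,0,0]]
    - [1,[0.133,-0.99,0],[0,0,0]]
    - [1,[0.133,-0.99,0],[0,0,0]]

```text
clock: 17.8
tcp_pos: [483.4, 215.3, 159.4]
orientation: [3.14, 0.002, -0.001]
wrist_force: [-0.3, -0.3, -3.3]
opening: 0.084
finger_force: 91.0
```

```bash
python3 cap.py w7; python3 - <<'E'
from h import *; from station import vision
t=vision.capture("scene"); pickle.dump(t,open("scene7.pkl","wb"))
a=cv2.resize(t["img"][60:270,240:460,::-1],(400,382)); b=cv2.resize(cv2.imread("pics/w7.png"),(400,382)); cv2.imwrite("pics/m7.png",np.hstack([a,b]))
E
```

```text
[483.4 215.3 159.4] 374.44913624926744 [[0.0, -0.946, -0.323, 83.434], [1.0, -0.0, 0.001, -0.579], [-0.001, -0.323, 0.946, -142.738], [0.0, 0.0, 0.0, 1.0]]
```

View pics/m7.png

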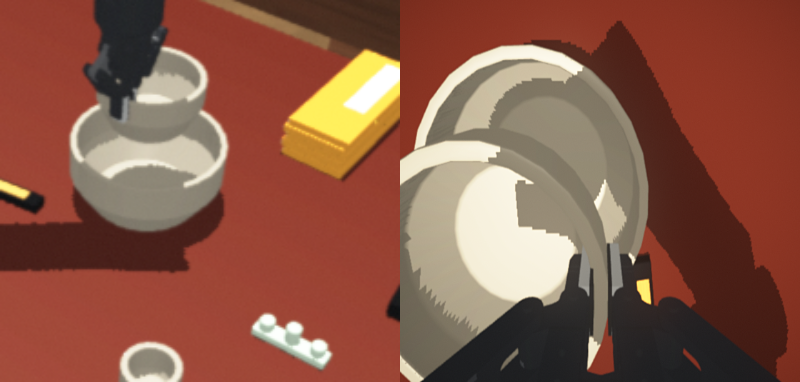

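The middle bowl hangs level over the large bowl. The wrist view shows the wall pinched at (600,270), with room all round. Lowering it now.

Emit:
carry_out:
  increments:
    - [1,[0.01,0,0.15],[0,0,0]]
    - [1,[0.01,0,0.4],[0,0,0]]
    - [1,[0.01,0,0.7],[0,0,0]]
    - [1,[0.01,0,0.9],[0,0,0]]
    - [1,[0.01,0,1],[0,0,0]]

```text
clock: 18.4
tcp_pos: [483.6, 215.2, 78.0]
orientation: [3.14, 0.003, -0.001]
wrist_force: [-0.8, -0.1, -3.8]
opening: 0.083
finger_force: 91.1
```

Emit:
carry_out:
  increments:
    - [1,[0,0,0.15],[0,0,0]]
    - [1,[0,0,0.25],[0,0,0]]
    - [1,[0,0,0.3],[0,0,0]]
    - [1,[0,0,0.33],[0,0,0]]
    - [1,[0,0,0.345],[0,0,0]]
    - [1,[0,0,0.36],[0,0,0]]
    - [1,[0,0,0.375],[0,0,0]]
    - [1,[0,0,0.375],[0,0,0]]

```text
clock: 19.2
tcp_pos: [484.8, 216.6, 50.2]
orientation: [-3.142, -0.0, -0.0]
wrist_force: [-0.4, 0.6, -2.9]
opening: 0.085
finger_force: 91.1
```

Emit:
carry_out:
  increments:
    - [1,[0,0,0.012],[0,0,0]]
    - [1,[0,0,0.024],[0,0,0]]
    - [1,[0,0,0.03],[0,0,0]]
    - [1,[0,0,0.03],[0,0,0]]

```text
clock: 19.6
tcp_pos: [484.9, 216.4, 48.5]
orientation: [3.141, -0.0, -0.0]
wrist_force: [-2.9, -1.8, 7.5]
opening: 0.085
finger_force: 92.5
```

Emit:
carry_out:
  increments:
    - [0.48,[0,0,0],[0,0,0]]
    - [0.48,[0,0,0],[0,0,0]]
    - [0.48,[0,0,0],[0,0,0]]
    - [0.48,[0,0,0],[0,0,0]]
    - [0.48,[0,0,-0.1],[0,0,0]]
    - [0.48,[0,0,-0.3],[0,0,0]]
    - [0.48,[0,0,-0.65],[0,0,0]]
    - [0.48,[0,0,-1],[0,0,0]]

```text
clock: 20.4
tcp_pos: [484.7, 216.1, 128.8]
orientation: [3.141, 0.0, -0.001]
wrist_force: [0.6, 0.6, -0.2]
opening: 0.257
finger_force: 0.0
```

Emit:
carry_out:
  increments:
    - [-1,[0.28,0.23,-0.3],[0,0,0]]
    - [-1,[0.56,0.46,-0.4],[0,0,0]]
    - [-1,[0.85,0.69,-0.4],[0,0,0]]

```text
clock: 20.7
tcp_pos: [554.8, 160.7, 162.3]
orientation: [-3.141, -0.004, -0.0]
wrist_force: [0.0, 0.2, -0.5]
opening: 0.762
finger_force: 0.0
```

Emit:
carry_out:
  increments:
    - [-1,[0.28,0.23,-0.3],[0,0,0]]
    - [-1,[0.56,0.46,-0.4],[0,0,0]]
    - [-1,[0.85,0.69,-0.4],[0,0,0]]
    - [-1,[0.85,0.69,-0.4],[0,0,0]]
    - [-1,[0.85,0.69,-0.4],[0,0,0]]

```text
clock: 21.2
tcp_pos: [620.8, 105.3, 191.8]
orientation: [3.141, 0.0, -0.002]
wrist_force: [-0.4, 0.5, -0.2]
opening: 0.999
finger_force: 0.0
```

```bash
python3 cap.py w8
```

```text
[620.8 105.3 191.8] 374.44913624926744 [[0.0, -0.946, -0.323, 83.433], [1.0, -0.0, 0.001, -0.579], [-0.001, -0.323, 0.946, -142.737], [0.0, 0.0, 0.0, 1.0]]
```

Emit:
carry_out:
  increments:
    - [-1,[0.3,0.3,0],[0,0,0]]
    - [-1,[0.6,0.6,0],[0,0,0]]
    - [-1,[0.75,0.8,0],[0,0,0]]
    - [-1,[0.75,0.8,0],[0,0,0]]
    - [-1,[0.75,0.8,0],[0,0,0]]

```text
clock: 21.75
tcp_pos: [679.8, 43.4, 191.5]
orientation: [-3.141, 0.001, 0.001]
wrist_force: [-0.9, -0.8, 1.0]
opening: 0.997
finger_force: 0.0
```

```bash
python3 cap.py w9; python3 - <<'E'
from h import *; from station import vision
t=vision.capture("top"); pickle.dump(t,open("top9.pkl","wb"))
L=lambda n:pickle.load(open(n+".pkl","rb")); a,b=L("w8"),L("w9")
for cs in ([a],[b],[a,b],[a,b,L("top6")]): print(rimfit(cs,[683,10,50],33,35))
im=[cv2.imread("pics/w8.png"),cv2.imread("pics/w9.png")]
q=cv2.resize(t["img"][150:340,60:250,::-1],(300,300))
cv2.imwrite("pics/s9.png",np.hstack([q]+[cv2.resize(i,(250,300)) for i in im]))
E
```

```text
[679.8  43.4 191.5] 374.44913624926744 [[0.0, -0.946, -0.323, 83.434], [1.0, -0.0, 0.001, -0.579], [-0.001, -0.323, 0.946, -142.736], [0.0, 0.0, 0.0, 1.0]]
(array([684.7,   7.9,  45.2]), np.float64(0.19), 270)
(array([683.9,   8.9,  45.4]), np.float64(0.2), 241)
(array([684.6,   8.8,  47.1]), np.float64(0.3), 511)
(array([684.9,   9.3,  48.3]), np.float64(0.38), 604)
```

View pics/s9.png

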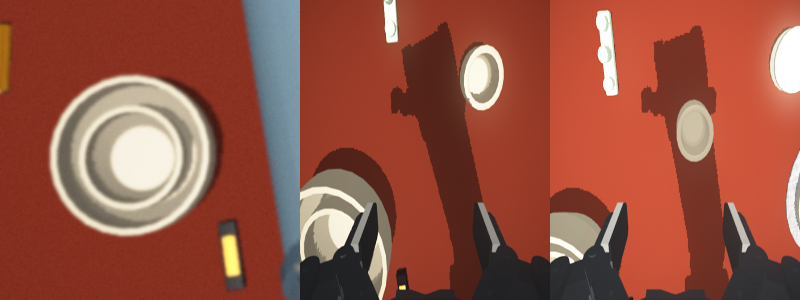

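The left crop shows the middle bowl standing inside the large one at (131,157), nearly concentric. The wrist views show the small bowl at (482,77) and (694,130), which the fit puts at (684.5, 9) with its rim at about 48 mm.

Emit:
carry_out:
  increments:
    - [-1,[0.03,0.2,0.2],[0,0,0]]
    - [-1,[0.06,0.43,0.5],[0,0,0]]
    - [-1,[0.06,0.43,0.8],[0,0,0]]
    - [-1,[0.06,0.43,0.8],[0,0,0]]

```text
clock: 22.25
tcp_pos: [682.1, 6.0, 123.0]
orientation: [3.14, 0.008, -0.001]
wrist_force: [-0.4, -0.2, 0.5]
opening: 1.004
finger_force: 0.0
```

Emit:
carry_out:
  increments:
    - [-1,[0,0,0.3],[0,0,0]]
    - [-1,[0,0,0.6],[0,0,0]]
    - [-1,[0,0,0.85],[0,0,0]]
    - [-1,[0,0,1],[0,0,0]]

```text
clock: 22.65
tcp_pos: [684.8, 8.2, 46.6]
orientation: [-3.141, 0.001, 0.001]
wrist_force: [0.3, 0.5, -0.1]
opening: 1.001
finger_force: 0.0
```

Emit:
carry_out:
  increments:
    - [-1,[0,0,0.2],[0,0,0]]
    - [-1,[0,0,0.35],[0,0,0]]
    - [-1,[0,0,0.42],[0,0,0]]
    - [-1,[0,0,0.42],[0,0,0]]
    - [-1,[0,0,0.42],[0,0,0]]

```text
clock: 23.15
tcp_pos: [686.0, 7.7, 14.6]
orientation: [-3.142, -0.001, -0.0]
wrist_force: [-0.5, -0.7, 0.7]
opening: 1.001
finger_force: 0.0
```

Emit:
carry_out:
  increments:
    - [-0.3,[0,0,0],[0,0,0]]
    - [0,[0,0,0],[0,0,0]]
    - [1,[0,0,0],[0,0,0]]
    - [1,[0,0,0],[0,0,0]]
    - [1,[0,0,0],[0,0,0]]
    - [1,[0,0,0],[0,0,0]]
  squeeze: 50

```text
clock: 23.75
tcp_pos: [686.5, 7.8, 15.5]
orientation: [-3.141, -0.002, -0.0]
wrist_force: [-1.1, -0.2, 5.5]
opening: 0.759
finger_force: 56.0
```

Emit:
carry_out:
  increments:
    - [1,[0,0,-0.04],[0,0,0]]
    - [1,[0,0,-0.1],[0,0,0]]
    - [1,[0,0,-0.25],[0,0,0]]
    - [1,[0,0,-0.5],[0,0,0]]
    - [1,[0,0,-0.75],[0,0,0]]
    - [1,[0,0,-1],[0,0,0]]

```text
clock: 24.35
tcp_pos: [685.5, 7.6, 95.6]
orientation: [3.142, -0.0, -0.0]
wrist_force: [1.0, 0.7, -2.4]
opening: 0.76
finger_force: 55.7
```

Emit:
carry_out:
  increments:
    - [1,[0,0,-0.25],[0,0,0]]
    - [1,[0,0,-0.5],[0,0,0]]
    - [1,[-0.05,-0.07,-0.6],[0,0,0]]
    - [1,[-0.2,-0.27,-0.6],[0,0,0]]
    - [1,[-0.4,-0.54,-0.6],[0,0,0]]
    - [1,[-0.625,-0.845,-0.6],[0,0,0]]

```text
clock: 24.95
tcp_pos: [634.6, 75.6, 142.0]
orientation: [3.141, 0.0, -0.001]
wrist_force: [-0.0, 0.9, -1.6]
opening: 0.765
finger_force: 55.7
```

Emit:
carry_out:
  increments:
    - [1,[-0.2,-0.28,0],[0,0,0]]
    - [1,[-0.41,-0.56,0],[0,0,0]]
    - [1,[-0.625,-0.845,0],[0,0,0]]

```text
clock: 25.25
tcp_pos: [584.1, 144.0, 142.0]
orientation: [3.142, 0.001, 0.0]
wrist_force: [0.5, 0.4, -1.7]
opening: 0.76
finger_force: 55.7
```

Emit:
carry_out:
  increments:
    - [1,[-0.2,-0.28,0],[0,0,0]]
    - [1,[-0.41,-0.56,0],[0,0,0]]
    - [1,[-0.625,-0.845,0],[0,0,0]]

```text
clock: 25.55
tcp_pos: [534.1, 211.6, 142.0]
orientation: [3.142, 0.001, 0.0]
wrist_force: [0.3, 0.9, -0.8]
opening: 0.766
finger_force: 55.7
```

Emit:
carry_out:
  increments:
    - [1,[-0.2,-0.28,0],[0,0,0]]
    - [1,[-0.41,-0.56,0],[0,0,0]]
    - [1,[-0.56,-0.76,0],[0,0,0]]
    - [1,[-0.625,-0.845,0],[0,0,0]]
    - [1,[-0.625,-0.845,0],[0,0,0]]
    - [1,[-0.625,-0.845,0],[0,0,0]]

```text
clock: 26.15
tcp_pos: [486.2, 277.0, 142.0]
orientation: [3.141, -0.0, -0.001]
wrist_force: [-0.8, -0.4, -2.9]
opening: 0.765
finger_force: 55.7
```

```bash
python3 cap.py w10; python3 - <<'E'
from h import *
w=pickle.load(open("w10.pkl","rb")); im=cv2.imread("pics/w10.png")
th=np.linspace(0,2*np.pi,90)
for c,r,col in (([485.2,278.2,74],66,(0,0,255)),([484.4,274.3,92],99,(255,0,0)),(list(w["tcp"][:2]+[-1.9,0])+[w["tcp"][2]+34.5],33,(0,200,0))):
    P=np.c_[c[0]+r*np.cos(th),c[1]+r*np.sin(th),0*th+c[2]]; cv2.polylines(im,[proj(w,P).round().astype(int)],True,col,1)
cv2.imwrite("pics/o10.png",im)
E
```

```text
[486.2 277.  142. ] 374.44913624926744 [[0.0, -0.946, -0.323, 83.434], [1.0, -0.0, 0.001, -0.579], [-0.001, -0.323, 0.946, -142.737], [0.0, 0.0, 0.0, 1.0]]
```

View pics/o10.png

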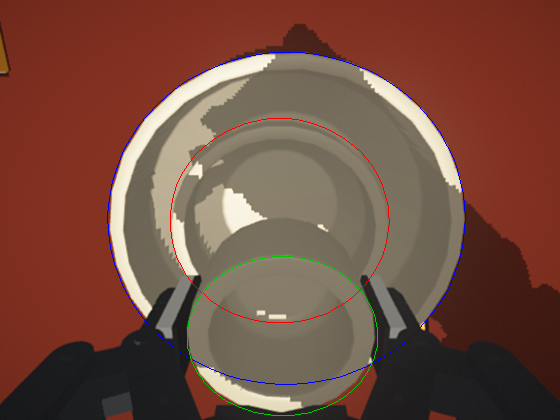

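In the overlay, the large rim (blue) and the held small bowl (green) match their outlines. The middle rim (red) is within a few mm, so I'll refine it with code and not use another picture.

```bash
cat >> h.py <<'E'
def ringfit(c,c0,z,radii,span=9):
    "centre (x,y) whose circles at height z lie best on image edges (gradient along the radius)"
    g=cv2.GaussianBlur(cv2.cvtColor(c["img"],cv2.COLOR_RGB2GRAY),(0,0),1.2).astype(np.float32)
    G=np.minimum(np.hypot(cv2.Sobel(g,5,1,0),cv2.Sobel(g,5,0,1)),60); th=np.linspace(0,2*np.pi,240)
    best=[]
    for dx in np.arange(-span,span+.1):
        for dy in np.arange(-span,span+.1):
            v=0
            for r in radii:
                uv=proj(c,np.c_[c0[0]+dx+r*np.cos(th),c0[1]+dy+r*np.sin(th),0*th+z]).astype(np.float32)
                v+=cv2.remap(G,uv[:,:1],uv[:,1:],cv2.INTER_LINEAR).mean()
            best.append((v,c0[0]+dx,c0[1]+dy))
    best.sort(reverse=True); return np.round(best[:3],1).tolist()
E
python3 - <<'E'
from h import *
L=lambda n:pickle.load(open(n+".pkl","rb"))
for n in ("top9","w10"):
    print(n,"med",ringfit(L(n),(485,278),74,(66,58)),"large",ringfit(L(n),(484.4,274.3),92,(99,91)))
E
```

```text
top9 med [[114.1, 481.0, 279.0], [114.1, 481.0, 278.0], [114.1, 480.0, 279.0]] large [[120.0, 483.4, 275.3], [119.8, 484.4, 275.3], [119.8, 483.4, 274.3]]
w10 med [[59.3, 481.0, 278.0], [58.5, 482.0, 278.0], [53.4, 483.0, 278.0]] large [[84.0, 484.4, 274.3], [78.0, 484.4, 273.3], [77.3, 483.4, 274.3]]
```

Emit:
carry_out:
  increments:
    - [1,[-0.035,-0.012,0.15],[0,0,0]]
    - [1,[-0.035,-0.012,0.4],[0,0,0]]
    - [1,[-0.035,-0.012,0.7],[0,0,0]]
    - [1,[-0.035,-0.012,0.9],[0,0,0]]
    - [1,[-0.035,-0.012,1],[0,0,0]]
    - [1,[-0.035,-0.012,1],[0,0,0]]

```text
clock: 26.8
tcp_pos: [482.1, 278.0, 60.6]
orientation: [3.14, 0.002, -0.001]
wrist_force: [0.4, -0.1, -0.9]
opening: 0.764
finger_force: 55.7
```

Emit:
carry_out:
  increments:
    - [1,[0,0,0.12],[0,0,0]]
    - [1,[0,0,0.22],[0,0,0]]
    - [1,[0,0,0.28],[0,0,0]]
    - [1,[0,0,0.31],[0,0,0]]
    - [1,[0,0,0.33],[0,0,0]]
    - [1,[0,0,0.345],[0,0,0]]
    - [1,[0,0,0.36],[0,0,0]]
    - [1,[0,0,0.36],[0,0,0]]

```text
clock: 27.6
tcp_pos: [482.8, 279.1, 33.3]
orientation: [-3.142, -0.0, -0.0]
wrist_force: [-0.4, -0.3, -1.0]
opening: 0.761
finger_force: 55.8
```

Emit:
carry_out:
  increments:
    - [1,[0,0,0.012],[0,0,0]]
    - [1,[0,0,0.024],[0,0,0]]
    - [1,[0,0,0.03],[0,0,0]]
    - [1,[0,0,0.03],[0,0,0]]

```text
clock: 28.0
tcp_pos: [482.9, 279.2, 31.5]
orientation: [3.142, -0.0, -0.0]
wrist_force: [-2.1, -2.0, 5.8]
opening: 0.765
finger_force: 56.5
```

Emit:
carry_out:
  increments:
    - [-0.66,[0,0,0],[0,0,0]]
    - [-0.66,[0,0,0],[0,0,0]]
    - [-0.66,[0,0,0],[0,0,0]]
    - [-0.66,[0,0,0],[0,0,0]]
    - [-0.66,[0,0,-0.05],[0,0,0]]
    - [-0.66,[0,0,-0.15],[0,0,0]]
    - [-0.66,[0,0,-0.35],[0,0,0]]
    - [-0.66,[0,0,-0.65],[0,0,0]]
    - [-0.66,[0,0,-1],[0,0,0]]

```text
clock: 28.9
tcp_pos: [482.5, 278.9, 112.4]
orientation: [3.141, 0.0, -0.0]
wrist_force: [0.7, -0.7, -0.2]
opening: 0.833
finger_force: 0.0
```

Emit:
carry_out:
  increments:
    - [-0.66,[0,0,-0.4],[0,0,0]]
    - [-1,[0.06,0.31,-0.5],[0,0,0]]
    - [-1,[0.12,0.62,-0.5],[0,0,0]]
    - [-1,[0.171,0.935,-0.5],[0,0,0]]

```text
clock: 29.3
tcp_pos: [497.2, 203.8, 153.0]
orientation: [-3.141, -0.003, 0.0]
wrist_force: [0.3, -0.5, -0.1]
opening: 0.998
finger_force: 0.0
```

Emit:
carry_out:
  increments:
    - [-1,[0.085,0.47,0],[0,0,0]]
    - [-1,[0.171,0.935,0],[0,0,0]]
    - [-1,[0.171,0.935,0],[0,0,0]]

```text
clock: 29.6
tcp_pos: [511.5, 122.9, 152.1]
orientation: [3.138, -0.001, -0.009]
wrist_force: [0.6, 0.7, 0.5]
opening: 1.001
finger_force: 0.0
```

```bash
python3 - <<'E'
from h import *; from station import vision
t=vision.capture("top"); pickle.dump(t,open("top11.pkl","wb")); s=vision.capture("scene"); pickle.dump(s,open("scene11.pkl","wb"))
for c,n in ((t,"top"),(s,"scene")):
    print(n,"large",ringfit(c,(484.4,274.3),92,(99,91)),"med",ringfit(c,(482,278),74,(66,58)),"small",ringfit(c,(481,279),66,(33,25)))
print("lid",ringfit(t,(593,-320),18,(99,)),"knob",ringfit(t,(593,-320),44,(18,)))
E
```

```text
top large [[63.9, 484.4, 275.3], [63.9, 483.4, 275.3], [63.8, 485.4, 275.3]] med [[57.9, 477.0, 287.0], [57.7, 478.0, 287.0], [57.6, 476.0, 287.0]] small [[53.0, 472.0, 288.0], [52.6, 473.0, 288.0], [52.1, 474.0, 288.0]]
scene large [[101.6, 491.4, 268.3], [101.5, 491.4, 269.3], [101.3, 492.4, 268.3]] med [[115.8, 482.0, 274.0], [115.3, 481.0, 274.0], [115.2, 482.0, 273.0]] small [[119.2, 482.0, 275.0], [119.0, 483.0, 275.0], [118.9, 483.0, 276.0]]
lid [[60.0, 593.0, -318.0], [60.0, 593.0, -319.0], [60.0, 594.0, -318.0]] knob [[51.7, 593.0, -316.0], [51.5, 593.0, -317.0], [50.9, 594.0, -316.0]]
```

Emit:
carry_out:
  increments:
    - [-1,[0.06,0.31,0],[0,0,0]]
    - [-1,[0.12,0.62,0],[0,0,0]]
    - [-1,[0.171,0.935,0],[0,0,0]]

```text
clock: 30.0
tcp_pos: [524.0, 56.1, 151.7]
orientation: [-3.14, -0.001, 0.003]
wrist_force: [0.5, -0.5, -0.1]
opening: 1.0
finger_force: 0.0
```

Emit:
carry_out:
  increments:
    - [-1,[0.085,0.47,0],[0,0,0]]
    - [-1,[0.171,0.935,0],[0,0,0]]

```text
clock: 30.2
tcp_pos: [538.0, -18.9, 151.7]
orientation: [-3.14, -0.001, 0.004]
wrist_force: [0.3, 0.4, -0.2]
opening: 1.0
finger_force: 0.0
```

Emit:
carry_out:
  increments:
    - [-1,[0.085,0.47,0],[0,0,0]]
    - [-1,[0.171,0.935,0],[0,0,0]]

```text
clock: 30.4
tcp_pos: [551.9, -94.3, 151.8]
orientation: [-3.141, -0.001, 0.003]
wrist_force: [0.1, 0.9, 1.0]
opening: 0.999
finger_force: 0.0
```

Emit:
carry_out:
  increments:
    - [-1,[0.085,0.47,0],[0,0,0]]
    - [-1,[0.171,0.935,0],[0,0,0]]

```text
clock: 30.6
tcp_pos: [565.9, -169.1, 151.7]
orientation: [-3.141, -0.001, 0.003]
wrist_force: [0.8, -0.4, 0.3]
opening: 0.998
finger_force: 0.0
```

Emit:
carry_out:
  increments:
    - [-1,[0.085,0.47,0],[0,0,0]]
    - [-1,[0.171,0.935,0],[0,0,0]]

```text
clock: 30.8
tcp_pos: [579.7, -243.9, 151.7]
orientation: [-3.141, -0.001, 0.002]
wrist_force: [1.0, 0.0, 1.3]
opening: 0.998
finger_force: 0.0
```

Emit:
carry_out:
  increments:
    - [-1,[0.085,0.47,0],[0,0,0]]
    - [-1,[0.171,0.935,0],[0,0,0]]
    - [-1,[0.171,0.935,0],[0,0,0]]
    - [-1,[0.171,0.935,0],[0,0,0]]

```text
clock: 31.2
tcp_pos: [592.9, -318.3, 151.1]
orientation: [-3.141, -0.001, 0.0]
wrist_force: [-1.0, 0.5, 1.3]
opening: 0.997
finger_force: 0.0
```

```bash
python3 cap.py w12 ; python3 - <<'E'
from h import *; from station import vision
t=vision.capture("top"); pickle.dump(t,open("top12.pkl","wb")); w=pickle.load(open("w12.pkl","rb"))
print("large",ringfit(t,(484.4,274.3),92,(99,91)),"med",ringfit(t,(482,278),74,(66,58)),"small",ringfit(t,(481,279),66,(33,25)))
print("lid",ringfit(w,(593,-320),18,(99,)),"knob",ringfit(w,(593,-320),44,(18,)))
E
```

```text
[ 592.9 -318.3  151.1] 374.44913624926744 [[0.0, -0.946, -0.323, 83.434], [1.0, -0.0, 0.001, -0.579], [-0.001, -0.323, 0.946, -142.736], [0.0, 0.0, 0.0, 1.0]]
large [[120.0, 483.4, 275.3], [119.8, 484.4, 275.3], [119.7, 483.4, 274.3]] med [[114.0, 481.0, 279.0], [113.9, 480.0, 279.0], [113.9, 481.0, 278.0]] small [[113.1, 486.0, 270.0], [113.0, 485.0, 270.0], [112.9, 484.0, 270.0]]
lid [[58.8, 593.0, -319.0], [57.6, 593.0, -320.0], [56.4, 593.0, -318.0]] knob [[32.5, 594.0, -319.0], [31.5, 593.0, -319.0], [29.3, 594.0, -320.0]]
```

```bash
python3 - <<'E'
from h import *
t,s=[pickle.load(open(n+".pkl","rb")) for n in ("top12","scene11")]
for c in (t,s):
  for z in (58,66,74): print(z,"both",ringfit(c,(481,279),z,(33,25),16)[0],"outer",ringfit(c,(481,279),z,(33,),16)[0],"inner",ringfit(c,(481,279),z,(25,),16)[0])
  uv=proj(c,[[481,279,66]])[0]; print(uv)
  g=cv2.cvtColor(c["img"],cv2.COLOR_RGB2GRAY); r=int(round(uv[1])); print(g[r,int(uv[0])-58:int(uv[0])+58:2].tolist()); k=int(round(uv[0])); print(g[r-50:r+50:2,k].tolist())
E
```

```text
58 both [113.4, 486.0, 272.0] outer [57.6, 487.0, 272.0] inner [58.0, 482.0, 271.0]
66 both [113.1, 486.0, 270.0] outer [57.6, 486.0, 269.0] inner [58.0, 481.0, 269.0]
74 both [113.0, 485.0, 268.0] outer [57.6, 486.0, 267.0] inner [57.7, 481.0, 267.0]
[143.19820388 249.19131898]
[77, 76, 74, 136, 230, 211, 114, 101, 101, 106, 149, 173, 196, 235, 211, 113, 111, 153, 164, 164, 172, 221, 236, 156, 105, 113, 163, 231, 245, 246, 244, 244, 244, 244, 243, 243, 243, 185, 109, 122, 194, 242, 240, 225, 241, 190, 113, 134, 174, 228, 191, 199, 241, 230, 124, 95, 54, 49]
[231, 215, 134, 178, 191, 191, 193, 191, 194, 225, 235, 176, 175, 180, 181, 185, 220, 232, 239, 193, 162, 210, 241, 246, 245, 246, 245, 245, 244, 229, 148, 149, 233, 239, 239, 208, 153, 147, 129, 123, 216, 236, 187, 165, 160, 137, 116, 125, 224, 233]
58 both [119.5, 477.0, 284.0] outer [59.9, 477.0, 284.0] inner [59.6, 477.0, 284.0]
66 both [119.2, 482.0, 275.0] outer [59.9, 482.0, 275.0] inner [59.3, 482.0, 275.0]
74 both [118.8, 488.0, 267.0] outer [60.0, 488.0, 267.0] inner [59.3, 483.0, 274.0]
[321.31053573 143.13500769]
[87, 57, 40, 48, 44, 39, 38, 38, 38, 74, 189, 134, 133, 168, 184, 226, 235, 134, 130, 136, 139, 145, 224, 236, 143, 131, 134, 136, 133, 136, 135, 133, 131, 126, 194, 238, 206, 184, 175, 132, 126, 138, 237, 220, 205, 200, 150, 128, 127, 217, 236, 116, 88, 87, 88, 89, 88, 87]
[86, 84, 85, 87, 85, 85, 85, 87, 86, 108, 230, 137, 135, 134, 133, 135, 212, 176, 133, 135, 133, 154, 231, 135, 135, 136, 135, 135, 138, 214, 188, 135, 153, 239, 141, 211, 164, 134, 135, 133, 134, 134, 135, 134, 124, 122, 120, 70, 44, 43]
```

The brightness profiles through both views show the small bowl's rim concentric with the middle one to about 1–2 mm, so the nesting is good. Now I regrip the lid.

Emit:
carry_out:
  increments:
    - [-1,[0,0.01,0.25],[0,0,0]]
    - [-1,[0,0.01,0.6],[0,0,0]]
    - [-1,[0,0.01,1],[0,0,0]]

```text
clock: 31.6
tcp_pos: [593.7, -317.9, 71.4]
orientation: [-3.141, -0.003, 0.003]
wrist_force: [0.9, 0.5, -0.0]
opening: 1.0
finger_force: 0.0
```

Emit:
carry_out:
  increments:
    - [-1,[0,0,0.2],[0,0,0]]
    - [-1,[0,0,0.4],[0,0,0]]
    - [-1,[0,0,0.54],[0,0,0]]
    - [-1,[0,0,0.6],[0,0,0]]
    - [-1,[0,0,0.6],[0,0,0]]

```text
clock: 32.1
tcp_pos: [592.2, -320.1, 22.8]
orientation: [-3.142, 0.0, -0.0]
wrist_force: [-1.7, -0.5, -0.3]
opening: 1.0
finger_force: 0.0
```

Emit:
carry_out:
  increments:
    - [1,[0,0,0],[0,0,0]]
    - [1,[0,0,0],[0,0,0]]
    - [1,[0,0,0],[0,0,0]]
    - [1,[0,0,0],[0,0,0]]
    - [1,[0,0,0],[0,0,0]]
    - [1,[0,0,0],[0,0,0]]
    - [1,[0,0,0],[0,0,0]]
  squeeze: 80

```text
clock: 32.8
tcp_pos: [592.6, -320.0, 24.0]
orientation: [-3.142, -0.001, -0.0]
wrist_force: [-1.8, 0.9, 4.4]
opening: 0.393
finger_force: 79.4
```

Emit:
carry_out:
  increments:
    - [1,[0,0,-0.04],[0,0,0]]
    - [1,[0,0,-0.1],[0,0,0]]
    - [1,[0,0,-0.25],[0,0,0]]
    - [1,[0,0,-0.5],[0,0,0]]
    - [1,[0,0,-0.75],[0,0,0]]
    - [1,[0,0,-1],[0,0,0]]

```text
clock: 33.4
tcp_pos: [591.8, -320.2, 104.1]
orientation: [-3.142, 0.0, -0.0]
wrist_force: [-0.6, 0.0, -6.7]
opening: 0.388
finger_force: 80.2
```

Emit:
carry_out:
  increments:
    - [1,[0,0,-0.3],[0,0,0]]
    - [1,[0,0,-0.6],[0,0,0]]
    - [1,[0,0,-0.85],[0,0,0]]
    - [1,[0,0,-0.95],[0,0,0]]
    - [1,[-0.02,-0.11,-0.95],[0,0,0]]
    - [1,[-0.06,-0.35,-0.95],[0,0,0]]
    - [1,[-0.12,-0.64,-0.95],[0,0,0]]
    - [1,[-0.169,-0.929,-0.95],[0,0,0]]

```text
clock: 34.2
tcp_pos: [577.0, -243.9, 177.1]
orientation: [-3.14, 0.003, -0.0]
wrist_force: [0.3, 0.1, -6.1]
opening: 0.394
finger_force: 80.4
```

Emit:
carry_out:
  increments:
    - [1,[-0.06,-0.31,0],[0,0,0]]
    - [1,[-0.11,-0.62,0],[0,0,0]]
    - [1,[-0.169,-0.929,0],[0,0,0]]

```text
clock: 34.5
tcp_pos: [563.5, -169.4, 177.4]
orientation: [-3.141, 0.003, 0.0]
wrist_force: [1.3, -0.0, -6.4]
opening: 0.393
finger_force: 80.4
```

Emit:
carry_out:
  increments:
    - [1,[-0.06,-0.31,0],[0,0,0]]
    - [1,[-0.11,-0.62,0],[0,0,0]]
    - [1,[-0.169,-0.929,0],[0,0,0]]

```text
clock: 34.8
tcp_pos: [550.0, -95.3, 177.6]
orientation: [-3.141, 0.003, 0.0]
wrist_force: [1.0, -0.3, -5.9]
opening: 0.388
finger_force: 80.4
```

Emit:
carry_out:
  increments:
    - [1,[-0.06,-0.31,0],[0,0,0]]
    - [1,[-0.11,-0.62,0],[0,0,0]]
    - [1,[-0.169,-0.929,0],[0,0,0]]

```text
clock: 35.1
tcp_pos: [536.4, -21.2, 177.7]
orientation: [-3.141, 0.002, 0.0]
wrist_force: [-0.0, 1.0, -6.3]
opening: 0.389
finger_force: 80.4
```

Emit:
carry_out:
  increments:
    - [1,[-0.06,-0.31,0],[0,0,0]]
    - [1,[-0.11,-0.62,0],[0,0,0]]
    - [1,[-0.169,-0.929,0],[0,0,0]]

```text
clock: 35.4
tcp_pos: [522.8, 52.9, 177.7]
orientation: [3.142, 0.002, 0.0]
wrist_force: [0.2, -0.0, -5.8]
opening: 0.389
finger_force: 80.4
```

Emit:
carry_out:
  increments:
    - [1,[-0.06,-0.31,0],[0,0,0]]
    - [1,[-0.11,-0.62,0],[0,0,0]]
    - [1,[-0.169,-0.929,0],[0,0,0]]

```text
clock: 35.7
tcp_pos: [509.3, 127.0, 177.7]
orientation: [3.141, 0.002, 0.0]
wrist_force: [-0.2, -0.2, -6.8]
opening: 0.391
finger_force: 80.4
```

Emit:
carry_out:
  increments:
    - [1,[-0.06,-0.31,0],[0,0,0]]
    - [1,[-0.11,-0.62,0],[0,0,0]]
    - [1,[-0.169,-0.929,0],[0,0,0]]

```text
clock: 36.0
tcp_pos: [495.7, 201.1, 177.7]
orientation: [3.141, 0.002, 0.0]
wrist_force: [1.2, -0.3, -5.5]
opening: 0.391
finger_force: 80.4
```

Emit:
carry_out:
  increments:
    - [1,[-0.06,-0.31,0],[0,0,0]]
    - [1,[-0.11,-0.6,0],[0,0,0]]
    - [1,[-0.15,-0.82,0],[0,0,0]]
    - [1,[-0.169,-0.929,0],[0,0,0]]
    - [1,[-0.169,-0.929,0],[0,0,0]]
    - [1,[-0.169,-0.929,0],[0,0,0]]
    - [1,[-0.169,-0.929,0],[0,0,0]]

```text
clock: 36.7
tcp_pos: [484.3, 272.7, 178.5]
orientation: [3.14, 0.0, -0.002]
wrist_force: [0.2, -0.3, -6.4]
opening: 0.387
finger_force: 80.5
```

```bash
python3 cap.py w13; python3 - <<'E'
from h import *
w=pickle.load(open("w13.pkl","rb")); z=w["tcp"][2]
print(ringfit(w,(484,274),z-21+15,(99,)),rimfit([w],[484,274,z-6],99,4),ringfit(w,(484,274),z-21+41,(18,)))
E
```

```text
[484.3 272.7 178.5] 374.44913624926744 [[0.0, -0.946, -0.323, 83.433], [1.0, -0.0, 0.001, -0.579], [-0.001, -0.323, 0.946, -142.737], [0.0, 0.0, 0.0, 1.0]]
[[40.9, 485.0, 273.0], [36.8, 484.0, 273.0], [36.7, 485.0, 274.0]] (array([507.5, 290.8, 139. ]), np.float64(21.61), 2139) [[38.4, 486.0, 273.0], [36.7, 486.0, 272.0], [36.1, 486.0, 274.0]]
```

Emit:
carry_out:
  increments:
    - [1,[-0.005,-0.015,0.1],[0,0,0]]
    - [1,[-0.005,-0.015,0.3],[0,0,0]]
    - [1,[-0.005,-0.015,0.52],[0,0,0]]
    - [1,[-0.005,-0.015,0.68],[0,0,0]]
    - [1,[-0.005,-0.015,0.75],[0,0,0]]
    - [1,[-0.005,-0.015,0.75],[0,0,0]]
    - [1,[-0.005,-0.015,0.75],[0,0,0]]
    - [1,[-0.005,-0.015,0.75],[0,0,0]]

```text
clock: 37.55
tcp_pos: [484.2, 276.0, 119.6]
orientation: [-3.141, -0.001, -0.0]
wrist_force: [0.4, -0.3, -5.5]
opening: 0.387
finger_force: 80.5
```

```bash
python3 cap.py w14; python3 - <<'E'
from h import *; from station import observe
w=pickle.load(open("w14.pkl","rb")); z=w["tcp"][2]; print(observe()["tcp_pos"].round(1),observe()["orientation"].round(3))
print(ringfit(w,(484,274),z-21+15,(99,),5),ringfit(w,(484,274),z-21+41,(18,),5),ringfit(w,(484,274),92,(99,),5))
E
```

```text
[484.2 276.  119.6] 374.44913624926744 [[0.0, -0.946, -0.323, 83.434], [1.0, -0.0, 0.001, -0.579], [-0.001, -0.323, 0.946, -142.735], [0.0, 0.0, 0.0, 1.0]]
[484.2 276.  119.6] [-3.141e+00 -1.000e-03 -0.000e+00]
[[40.7, 485.0, 276.0], [40.7, 485.0, 277.0], [36.2, 484.0, 276.0]] [[38.0, 486.0, 276.0], [37.5, 486.0, 277.0], [36.9, 486.0, 275.0]] [[18.6, 486.0, 269.0], [17.4, 487.0, 271.0], [17.3, 487.0, 270.0]]
```

Emit:
carry_out:
  increments:
    - [1,[-0.006,0.018,0],[0,0,0]]
    - [1,[-0.006,0.018,0.03],[0,0,0]]
    - [1,[-0.006,0.018,0.06],[0,0,0]]
    - [1,[-0.006,0.018,0.09],[0,0,0]]
    - [1,[-0.006,0.018,0.11],[0,0,0]]
    - [1,[-0.006,0.018,0.13],[0,0,0]]
    - [1,[-0.006,0.018,0.145],[0,0,0]]
    - [1,[-0.006,0.018,0.155],[0,0,0]]
    - [1,[-0.006,0.018,0.155],[0,0,0]]

```text
clock: 38.5
tcp_pos: [483.1, 274.2, 106.4]
orientation: [3.141, 0.0, -0.0]
wrist_force: [-0.1, -0.5, -6.2]
opening: 0.394
finger_force: 80.5
```

Emit:
carry_out:
  increments:
    - [1,[0,0,0.008],[0,0,0]]
    - [1,[0,0,0.016],[0,0,0]]
    - [1,[0,0,0.016],[0,0,0]]

```text
clock: 38.8
tcp_pos: [483.3, 274.2, 106.0]
orientation: [3.142, -0.0, -0.0]
wrist_force: [-3.2, -2.6, 4.6]
opening: 0.391
finger_force: 81.8
```

Contact came at exactly the expected seated height. Next I release, retreat and check.

Emit:
carry_out:
  increments:
    - [0.1,[0,0,0],[0,0,0]]
    - [-0.3,[0,0,0],[0,0,0]]
    - [-1,[0,0,0],[0,0,0]]
    - [-1,[0,0,0],[0,0,0]]
    - [-1,[0,0,0],[0,0,0]]
    - [-1,[0,0,0],[0,0,0]]
    - [-1,[0,0,-0.1],[0,0,0]]
    - [-1,[0,0,-0.3],[0,0,0]]
    - [-1,[0,0,-0.65],[0,0,0]]
    - [-1,[0,0,-1],[0,0,0]]

```text
clock: 39.8
tcp_pos: [482.9, 274.1, 186.4]
orientation: [3.141, 0.001, -0.0]
wrist_force: [0.4, -0.1, 0.6]
opening: 1.002
finger_force: 0.0
```

Emit:
carry_out:
  increments:
    - [-1,[0,0,-0.5],[0,0,0]]
    - [-1,[0,0.4,-0.6],[0,0,0]]
    - [-1,[0,0.8,-0.6],[0,0,0]]
    - [-1,[0,1,-0.6],[0,0,0]]
    - [-1,[0,1,-0.6],[0,0,0]]
    - [-1,[0,1,-0.6],[0,0,0]]

```text
clock: 40.4
tcp_pos: [483.2, 194.9, 233.7]
orientation: [-3.141, -0.001, -0.0]
wrist_force: [0.4, 0.7, 0.5]
opening: 1.001
finger_force: 0.0
```

```bash
python3 cap.py w15; python3 - <<'E'
from h import *
w=pickle.load(open("w15.pkl","rb")); o=pickle.load(open("w3.pkl","rb"))
for c in (o,w): print(rimfit([c],[484,274,100],99,55),ringfit(c,(484,274),100,(99,),6)[0],ringfit(c,(484,274),126,(18,),6)[0])
E
```

```text
[483.2 194.9 233.7] 374.44913624926744 [[0.0, -0.946, -0.323, 83.434], [1.0, -0.0, 0.001, -0.579], [-0.001, -0.323, 0.946, -142.736], [0.0, 0.0, 0.0, 1.0]]
(array([484.4, 274.7,  99.2]), np.float64(0.37), 749) [47.9, 484.0, 274.0] [52.1, 485.0, 273.0]
(array([484.1, 274.6, 100. ]), np.float64(0.4), 856) [58.1, 485.0, 274.0] [41.7, 485.0, 275.0]
```

The lid is back within about 1 mm of its starting pose: top at 100 mm, level and centred. Handing in.

```bash
python3 -c "
from station import robot; print(robot.job_done())"
```

```text
the job is handed in; nothing more can be done
None
```

The bowls are nested and the lid is back on the large bowl, within about 1 mm of where it started by the last wrist-camera fit; the job is handed in, but the station reported no verdict.

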